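# Take down the kiln-furniture stack and chock the props

### The job

Take the little stack of kiln furniture apart: lay the round prop from its top beside the two props already lying on the row board, parallel to them, and set the wooden saddle block right way up, square on and close up behind it, so that the row of three, snug against the board's end stop, cannot roll apart. Lay the round shelf flat in the round tray and the square shelf flat in the square tray. Let go of everything, and leave the small clay cup where it stands.

Things in the scene. Friction and masses are not known exactly. Their poses are not given: they have to be found in the camera images.
- prop: Round kiln prop, buff fired clay: cylinder 32 mm in diameter, 60 mm long, flat ends, 90 g, lying on its side, free to roll. Origin at its centre, x along its axis (y, z turn as it rolls). Top of the stack, lying in the block's channel along the block's x, its centre 32 mm above the block's underside; its ends overhang the block by 5 mm each. Can be gripped over its flat ends.
- chock: Brown wooden saddle block, 50 mm long (x), 48 wide (y), 24 high, 120 g; channel 28 mm wide, 10 deep along x in its top. Origin at the centre of its underside, z up. Second from the top, on the round shelf. In the row a long (50 mm) side faces the last prop; gripped over its ends (50 mm apart) fingers stay clear of the props; there the solid wood is 14 mm high.
- disc: Round kiln shelf, buff fired clay, a disc 64 mm in diameter and 20 mm thick, about 140 g. Origin at the centre of its underside, z up. Third from the top, lying on the square shelf.
- tile: Square kiln shelf, buff fired clay, 66 x 66 mm and 20 mm thick, sides along its x and y, about 170 g. Origin at the centre of its underside, z up. Bottom of the stack, lying on the table.
- row_prop_a: Round kiln prop, buff fired clay: cylinder 32 mm in diameter, 60 mm long, flat ends, 90 g, lying on its side, free to roll. Origin at its centre, x along its axis (y, z turn as it rolls). Already lies on the row board, next to the end stop, and stays there.
- row_prop_b: Round kiln prop, buff fired clay: cylinder 32 mm in diameter, 60 mm long, flat ends, 90 g, lying on its side, free to roll. Origin at its centre, x along its axis (y, z turn as it rolls). Already lies on the row board, next to row_prop_a, on the side away from the end stop, and stays there.
- row_board: Fixed dark wood plate 90 (x) x 210 (y) x 6 mm, lighter wooden end stop 28 mm high on its -y edge (inner face y = -93 mm), no other walls. Origin at the centre of its underside. Props lie along its x at x = 0, side by side from the stop towards +y: without gaps at y = -77, -45, -13 mm, centres 22 mm up; the block then centres at y = 27, underside 6 mm up. Up to 14 mm of play in all is harmless.
- round_tray: Round wooden tray (dark floor), fixed, 98 mm in diameter, 8 mm high over all: floor 4 mm thick, rim 7 mm wide standing 4 mm above the floor, inside diameter 84 mm. Origin at the centre of its underside. For the round shelf.
- square_tray: Square wooden tray (dark floor), fixed, 100 x 100 mm, 8 mm high over all: floor 4 mm thick, rim 7 mm wide standing 4 mm above the floor, inside 86 x 86 mm, sides along its x and y. Origin at the centre of its underside. For the square shelf.
- cup: Small unfired pink clay cup, upright, 54 mm in diameter at the rim, 60 mm high, loose, drying: to be left alone. Origin at the centre of its underside.
Mind the look-alikes: they are no part of the job. Leave any red or white look-alike of the round_tray alone.

How it is judged (in metres and radians):
At the end, for the whole second after the job is handed in: The three props and then the upright block lie in a row on the board: parallel within 0.2 rad, centred across it within 13 mm, at most 14 mm of play in all between stop and block. Each shelf lies flat in its own tray, within 15 mm of its centre. All at rest; cup upright, moved under 20 mm (x of prop in the frame of row_board between -0.013 and 0.013 m and y of prop in the frame of row_board between -0.085 and 0.004 m and z of prop in the frame of row_board between 0.018 and 0.027 m and angle between the x axis of each of prop, row_prop_a, row_prop_b, chock and the x axis of row_board, either way round below 0.2 rad and x of row_prop_a in the frame of row_board between -0.013 and 0.013 m and y of row_prop_a in the frame of row_board between -0.085 and 0.004 m and z of row_prop_a in the frame of row_board between 0.018 and 0.027 m and x of row_prop_b in the frame of row_board between -0.013 and 0.013 m and y of row_prop_b in the frame of row_board between -0.085 and 0.004 m and z of row_prop_b in the frame of row_board between 0.018 and 0.027 m and x of chock in the frame of row_board between -0.013 and 0.013 m and y of chock in the frame of row_board between 0.02 and 0.041 m and z of chock in the frame of row_board between 0.003 and 0.01 m and angle between each of chock, cup's own z axis and vertical below 0.1 rad and horizontal distance between tile and square_tray below 0.015 m and z of tile in the frame of square_tray between 0.002 and 0.0065 m and angle between each of tile, disc's own z axis and vertical below 0.07 rad and horizontal distance between disc and round_tray below 0.015 m and z of disc in the frame of round_tray between 0.002 and 0.0065 m and linear speed of each of prop, row_prop_a, row_prop_b, chock, tile, disc below 0.01 m/s and distance of cup from where it was at the start of the episode below 0.02 m); the robot touches nothing.
It fails at once if the clay cup is knocked or shifted by more than 20 mm (distance of cup from where it was at the start of the episode above 0.02 m or angle between cup's own z axis and vertical above 0.3 rad).
It also fails if it takes over 120 s, if anything falls off the work surface, if the arm or the gripper's body presses on something with over 40 N, if the wrist force passes 120 N, or if a joint passes its speed limit or range.

### The arm

A 6-joint arm with a two-finger parallel gripper is mounted at the origin on the work surface. World frame = base frame: x ahead of the robot, y to its left, z up, the work surface at z = 0. Lengths are in mm, angles in rad, forces in N, time in s.
With the tool pointing down it reaches from about 350 to 875 mm from the base axis. Payload 4.2 kg.
Tool frame: the origin (TCP) lies on the mounting face of the last link; the fingertips stand 173 mm ahead of it and the grasp point (between the pads) lies grip_point_offset ahead of it (grip_point_offset is the distance from the TCP to the grasp point, in mm); z points along the fingers, y is the line along which they close (so a half turn about z gives the same grasp; the last joint's range is limited). The gripper opens to 85 mm and grips with 20 to 120 N. Pads are 22 mm wide; open, the fingers measure 114 mm over their backs; the gripper's body (76 mm by 85 mm) begins 54 mm behind the grasp point. The pads swing forward as they close: fully open they stand 13 mm farther back than shut.
Start: joints at [-0.896, 0.385, 0.008, 0, -1.194, -0.259], TCP at [252.464, -571.718, 404.712] pointing down, gripper open.
Joint ranges: [-3.14, 3.14], [-1.21, 2.06], [-1.07, 1.41], [-3.16, 2.05], [-2.99, -0.16], [-3.1, 3.1]. Speed limits (rad/s): [2.79, 2.79, 3.14, 3.14, 3.14, 3.14].

### API

Orientations are given as a unit quaternion [x, y, z, w].
In Python, from bench import read_state, get_image, job_done, recognise, place_of, grip_point_offset gives the robot as it stands. The module is installed in compiled form; this text tells all that it offers.
- The arm moves only by the tool carry_out, never from a script. Its arguments are lists of equal length, an entry for each row: "slide": the shift along the tool's x, y, z in m, a list of three; "roll": the turn about the tool's z in degrees; "claw": the finger opening in m, from 0 to 0.0854. A call has 1 to 8 rows; each row is the pose to reach, as a shift and turn from the pose commanded when the call began, along the tool's axes at that moment; what a row does not reach only later rows make up. A row lasts 1/8 s, in which the tool goes at most 62.5 mm and 10.7 degrees, less where a joint would pass 70% of its speed; a pose out of reach is approached as far as the arm can. A call with a gripper value outside its range is refused whole. The fingers move at their own pace and stop on an object; the grip force is fixed at half the most. Time passes only in rows, so rows that repeat a pose let the fingers close. It gives the time, the measured TCP pose, the force, the opening and the grip force at its end, in the units of the state.
- read_state(): the state, without advancing time (a new reading comes with each control period).
- get_image(name): name is "scene" or "top" or "wrist"; returns a dict with "img" (420x560x3 uint8, red, green, blue), "z_map" (420x560 float32, mm along the optical axis (not along the pixel's ray), 0 where there is no reading), "mtx" (3x3 intrinsics, pixels), "world_from_camera" (4x4, takes a point from camera to world coordinates); the wrist camera has in their place "T_tool_cam" (4x4, takes a point from camera to tool coordinates, whose origin is the TCP and whose axes are the flange's). Camera axes: x right, y up, looking along -z (the intrinsics and any distortion apply to the point x, -y, -z); pixel columns grow to the right and rows downward; lengths in mm; the calibration is good to about 2 mm. A picture is of the moment at which its call begins: read the wrist's pose just before it.
- job_done(): hands the job in; it is judged then, once.
Trained networks look in a picture, given as the dict that the camera call returned (one of the last four; its "shot" number tells which), for a name from the list of things; names that differ only in an ending like _2 or _b are one class to them, and where a whole thing is asked for, a point or a joint stands for the part that bears it (a point fixed in the world has none). Each returns a list of dicts, best first, with "conf" (0 to 1); they miss things now and then, are a little off and sometimes report something else, mostly with a low value. They report only what shows in the picture. A call takes as long as a camera call. They do not tell look-alikes from the thing itself.
- recognise(picture, thing): "at" ([column, row] in pixels, amid what is visible of it).
- place_of(picture, thing): "at" ([column, row] in pixels: a listed point, or the origin of a listed thing).
The state is a dict: "clock": time; "joints": joint angles; "joint_vel": joint speeds; "joint_efforts": joint torques, N m; "position": TCP position; "ee_rot": TCP orientation; "contact_force": force on the tool from outside, world axes, zero at the start; "wrist_torque": the same for the moment, N m; "gripper_width": finger opening in mm; "grasp_force": force on a finger pad.
Only numpy, scipy, OpenCV 4.12 (cv2) and the standard library are available. Lean on these libraries where they do the work, as an engineer would, in place of code of your own. Each camera call takes 0.05 s, during which the arm holds its last target. There are 200 camera calls.

## Working session

There is one attempt and no reset: what is moved stays moved. The work goes in short steps, Python scripts to look and compute and a tool call to move; the robot and the scene stay as the last step left them, time stands still between calls to the robot, and variables do not carry over. Pictures are saved under pics/ and viewed, at most 14 in all, crops included, and the job is handed in when it is done.

Besides the shell and the picture viewer there is one more tool, called after "Call:" as name([rows], argument=value, ...), one row to a line, values as JSON. carry_out: Moves the arm, as the interface text tells. Its arguments: {"type":"object","properties":{"slide":{"type":"array"},"roll":{"type":"array"},"claw":{"type":"array"}},"required":["slide","roll","claw"]}

```bash
mkdir -p pics; cat > h.py <<'E'
import numpy as np, cv2
from bench import *
def save(p,n): cv2.imwrite('pics/'+n,cv2.cvtColor(p['img'],cv2.COLOR_RGB2BGR))
def wp(p,uv,T=None,z=None,win=2):
    """world point of pixel: from depth, or on plane z"""
    T=np.array(p['world_from_camera']) if T is None else T
    K=np.array(p['mtx']);u,v=uv
    r=np.array([(u-K[0,2])/K[0,0],-(v-K[1,2])/K[1,1],-1.])
    if z is None:
        a=p['z_map'][int(v)-win:int(v)+win+1,int(u)-win:int(u)+win+1];d=np.median(a[a>0]) if (a>0).any() else 0
    else:
        d=(z-T[2,3])/(T[:3,:3]@r)[2]
    return T[:3,:3]@(r*d)+T[:3,3]
def cloud(p,T=None):
    T=np.array(p['world_from_camera']) if T is None else T
    K=np.array(p['mtx']);d=p['z_map'].astype(float);v,u=np.indices(d.shape)
    P=np.stack([(u-K[0,2])/K[0,0]*d,-(v-K[1,2])/K[1,1]*d,-d],-1)
    W=P@T[:3,:3].T+T[:3,3];W[d<=0]=np.nan
    return W
def wristT(s,p):
    from scipy.spatial.transform import Rotation as R
    T=np.eye(4);T[:3,:3]=R.from_quat(s['ee_rot']).as_matrix();T[:3,3]=s['position']
    return T@np.array(p['T_tool_cam'])
E
python3 - <<'E'
from h import *
print(grip_point_offset if not callable(grip_point_offset) else grip_point_offset())
s=read_state();print({k:np.round(v,3).tolist() for k,v in s.items()})
for n in ['top','scene']:
    p=get_image(n);save(p,n+'0.png')
    print(n,np.round(p['mtx'],1).tolist(),np.round(p['world_from_camera'],2).tolist(),[k for k in p])
    for t in ['prop','chock','disc','tile','row_board','round_tray','square_tray','cup']:
        for d in place_of(p,t)[:4]: print(t,np.round(d['at'],1),round(d['conf'],2),np.round(wp(p,d['at'])))
E
```

```text
154.70000000000002
{'clock': 0.0, 'joints': [-0.896, 0.386, 0.007, -0.001, -1.194, -0.259], 'joint_vel': [0.0, 0.0, -0.0, -0.0, -0.002, -0.0], 'joint_efforts': [-0.001, -39.229, 18.84, 4.186, -0.005, -0.0], 'position': [252.406, -571.547, 403.619], 'ee_rot': [-0.206, 0.978, 0.001, -0.0], 'contact_force': [-0.469, 0.16, 0.327], 'wrist_torque': [0.04, -0.006, 0.026], 'grasp_force': 0.0, 'gripper_width': 85.183}
top [[413.4, 0.0, 278.6], [0.0, 413.4, 207.1], [0.0, 0.0, 1.0]] [[0.02, 0.98, -0.18, 341.29], [-1.0, 0.02, 0.01, -34.35], [0.01, 0.18, 0.98, 1269.66], [0.0, 0.0, 0.0, 1.0]] ['img', 'z_map', 'mtx', 'world_from_camera', 'shot']
prop [266.  251.5] 0.56 [433.  -8.  87.]
chock [265.  252.7] 0.48 [430.  -5.  86.]
disc [264.7 251.9] 0.43 [432.  -4.  86.]
tile [265.1 253.8] 0.58 [427.  -5.  86.]
row_board [386.2 230.2] 0.95 [ 514. -375.    6.]
round_tray [261.2 184.2] 0.95 [651.  15.   3.]
round_tray [316.1 161.5] 0.83 [ 729. -157.    3.]
round_tray [214.8 171.2] 0.57 [689. 163.   3.]
square_tray [142.2 235.7] 0.81 [479. 375.   3.]
cup [212.2 211.2] 0.79 [560. 165.   5.]
scene [[469.6, 0.0, 273.6], [0.0, 469.6, 207.4], [0.0, 0.0, 1.0]] [[0.53, -0.63, 0.56, 1197.73], [0.85, 0.41, -0.34, -392.4], [-0.01, 0.66, 0.75, 903.01], [0.0, 0.0, 0.0, 1.0]] ['img', 'z_map', 'mtx', 'world_from_camera', 'shot']
prop [249.1 170. ] 0.65 [452. -10.  85.]
chock [247.9 181.2] 0.71 [462. -21.  60.]
disc [246.7 182.9] 0.43 [462. -25.  56.]
row_board [126.7 267.6] 0.91 [ 502. -368.    4.]
round_tray [306.1 241.2] 0.93 [660.  22.   2.]
round_tray [249.5 299.9] 0.58 [ 725. -172.    3.]
square_tray [371.6 146.8] 0.85 [483. 371.   1.]
cup [330.  195.1] 0.78 [582. 149.  19.]
cup [126.6 271.1] 0.59 [ 512. -372.    6.]
```

View images.

View pics/top0.png

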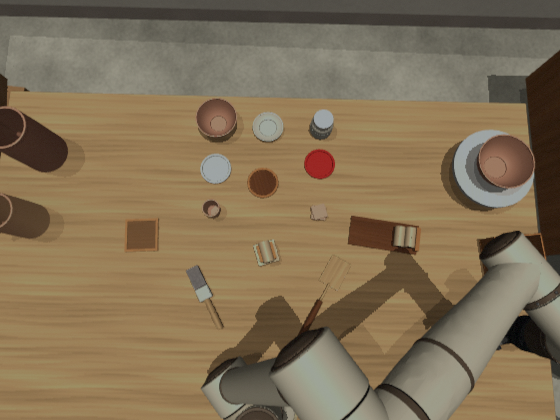

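View pics/scene0.png

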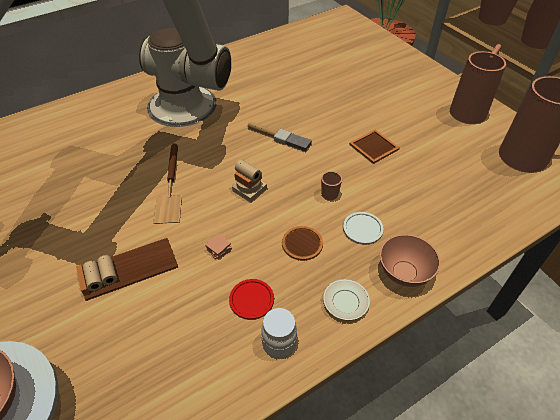

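Look-alikes: prop in the stack at top-pixel (266,250), row props at (399/410,237). The round tray could be the wooden one (263,183), red (319,164), white (216,169) or pale bowl (268,127); I choose the wooden one. Square tray (142,235), cup (212,210), board (386,234) with its stop at the right (-y world) end.

```bash
python3 - <<'E'
from h import *
p=get_image('top');W=cloud(p);img=p['img']
def rect(m,name):
    pts=W[m][:,:2].astype(np.float32);r=cv2.minAreaRect(pts);print(name,len(pts),np.round(r[0],1),np.round(r[1],1),round(r[2],1),'z',np.round(np.nanpercentile(W[m][:,2],[5,50,95]),1))
def box(x,y,r): return (abs(W[...,0]-x)<r)&(abs(W[...,1]-y)<r)
st=box(435,-6,70)
for a,b in [(5,28),(30,44),(48,62),(70,95)]: rect(st&(W[...,2]>a)&(W[...,2]<b),f'stack{a}')
hsv=cv2.cvtColor(img,cv2.COLOR_RGB2HSV)
def dark(reg,name):
    m=reg&(hsv[...,2]<130)&(W[...,2]>-10)&(W[...,2]<16);n,l,s,c=cv2.connectedComponentsWithStats(m.astype(np.uint8));i=1+s[1:,4].argmax();rect(l==i,name)
dark(box(514,-375,130),'board');dark(box(651,15,70),'round');dark(box(479,375,70),'square')
rb=box(514,-375,130);rect(rb&(W[...,2]>26),'props')
rect(box(565,150,50)&(W[...,2]>40),'cup')
def crop(a,c0,c1,r0,r1): return cv2.resize(a[r0:r1,c0:c1],(400,400),interpolation=cv2.INTER_CUBIC)
q=get_image('scene')
cv2.imwrite('pics/crop1.png',cv2.cvtColor(np.hstack([crop(img,236,296,222,282),crop(q['img'],215,285,145,215)]),cv2.COLOR_RGB2BGR))
E
```

```text
stack5 137 [434.6  -4.2] [127.6 126.4] 4.6 z [ 5.2 19.4 23.5]
stack30 54 [426.8  -8.6] [48.9 62.2] 14.3 z [35.9 39.8 42.5]
stack48 23 [433.4  -7. ] [47.  48.9] 15.2 z [58.5 60.8 61.9]
stack70 235 [433.4  -6.6] [60.1 31.6] 16.7 z [75.7 84.5 89.5]
board 2206 [ 464.7 -380.7] [251.7 162.4] 83.4 z [-2.3  4.3  9.4]
round 575 [653.6  11.3] [85.4 89.6] 83.8 z [-0.7  3.9  8.2]
square 782 [483.2 378.7] [84.3 87.9] 1.7 z [-0.3  3.7  8.3]
props 2090 [ 452.3 -442.2] [156.7  96.7] 11.1 z [ 29.8 557.2 571.5]
cup 119 [561.2 162.6] [51.5 51.5] 29.3 z [41.9 57.2 62.2]
```

View pics/crop1.png

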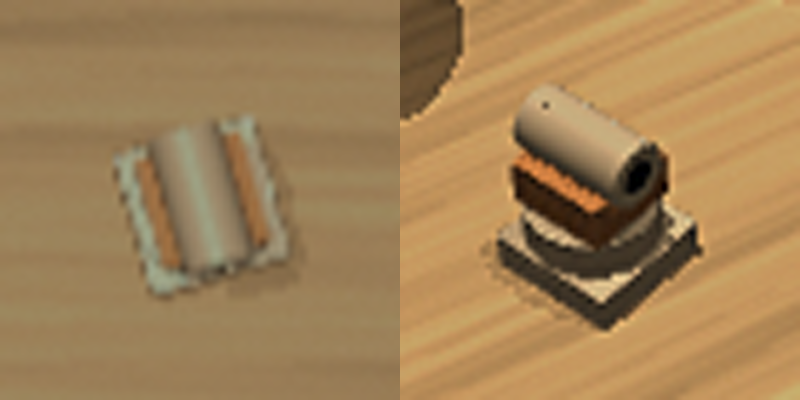

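The crop confirms the stack: prop on top, brown block, round shelf, square shelf, with the prop axis about 16–17° from world x. On the way to it I'll pass over the board.

Call:
carry_out([
  [-0.053,0.012,0],
  [-0.106,0.024,0],
  [-0.159,0.036,0],
  [-0.212,0.048,0],
  [-0.265,0.06,0],
  [-0.319,0.074,0],
  [-0.319,0.074,0],
], roll=[0,0,0,0,0,0,0], claw=[0.085,0.085,0.085,0.085,0.085,0.085,0.085])

```text
clock: 1.88
position: [517.1, -372.8, 404.3]
ee_rot: [-0.209, 0.978, 0.0, 0.0]
contact_force: [-0.3, -0.5, -0.6]
gripper_width: 84.8
grasp_force: 0.0
```

```bash
python3 - <<'E'
from h import *
s=read_state();p=get_image('wrist');save(p,'w1.png');print(s['position'],s['ee_rot'],np.round(p['T_tool_cam'],2).tolist(),np.round(p['mtx'],1).tolist())
W=cloud(p,wristT(s,p));np.save('w1.npy',W)
for t in ['prop','row_board']:
    for d in place_of(p,t): print(t,np.round(d['at']),round(d['conf'],2),np.round(wp(p,d['at'],wristT(s,p)),1))
E
```

```text
[ 517.06198359 -372.78440804  404.25232673] [-2.08834202e-01  9.77951053e-01  9.06245640e-05  8.19536446e-05] [[-0.0, 0.96, 0.29, 72.88], [1.0, 0.0, 0.0, 0.36], [0.0, 0.29, -0.96, 30.63], [0.0, 0.0, 0.0, 1.0]] [[298.0, 0.0, 275.2], [0.0, 298.0, 217.6], [0.0, 0.0, 1.0]]
row_board [286. 178.] 0.68 [ 499.7 -365.1    5.8]
```

View pics/w1.png

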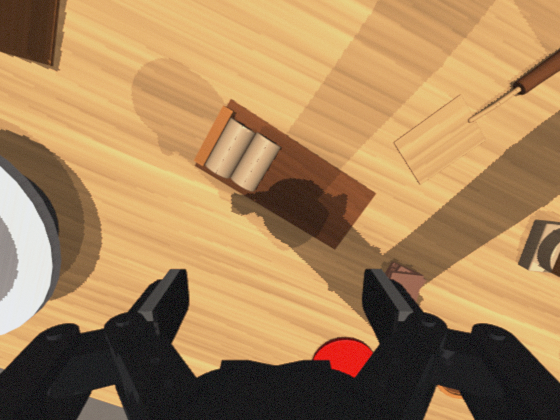

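The view shows the board's corners at (375,192) and (335,248), the stop at (213,135), and the row props at (229,150) and (256,162).

```bash
python3 - <<'E'
from h import *
s=read_state();p=get_image('wrist');T=wristT(s,p)
W=cloud(p,T);hsv=cv2.cvtColor(p['img'],cv2.COLOR_RGB2HSV)
u,v=np.meshgrid(range(560),range(420));reg=(u>185)&(u<385)&(v>90)&(v<255)
for n,(uv,z) in {'c1':((375,192),6),'c2':((335,248),6)}.items(): print(n,np.round(wp(p,uv,T,z=z),1))
def rect(m,n,z=None):
    pts=W[m][:,:2].astype(np.float32);r=cv2.minAreaRect(pts);print(n,len(pts),np.round(r[0],1),np.round(r[1],1),round(r[2],1),np.round(np.nanpercentile(W[m][:,2],[5,50,95]),1))
m=reg&(W[...,2]>3.2)&(W[...,2]<45);n,l,st,c=cv2.connectedComponentsWithStats(cv2.morphologyEx(m.astype(np.uint8),cv2.MORPH_OPEN,np.ones((5,5))));i=1+st[1:,4].argmax();rect(l==i,'board')
m=reg&(hsv[...,2]<110)&(hsv[...,0]<14)&(hsv[...,1]>110)
lo=reg&(W[...,2]>31);n,l,st,c=cv2.connectedComponentsWithStats(lo.astype(np.uint8))
for i in range(1,n):
    if st[i,4]>60: rect(l==i,'top%d'%i)
pr=reg&(W[...,2]>18)&(W[...,2]<45);rect(pr,'props+stop')
E
```

```text
c1 [ 467.8 -258.5    6. ]
c2 [ 555.8 -270.     6. ]
board 12206 [ 501.7 -364.2] [210.1  90.4] 82.1 [ 5.1  6.7 37.8]
top1 1289 [ 493.  -440.2] [27.2 60.1] 82.4 [32.  36.6 38.8]
top2 1243 [ 495.5 -407.6] [27.2 60.2] 82.3 [32.1 36.6 38.6]
props+stop 3787 [ 492.4 -430. ] [77.2 70. ] 82.0 [26.4 34.7 38.5]
```

Call:
carry_out([
  [-0.01,0.046,0],
  [-0.019,0.092,0],
  [-0.028,0.138,0],
  [-0.037,0.184,0],
  [-0.046,0.23,0],
  [-0.055,0.276,0],
  [-0.064,0.322,0],
  [-0.0732,0.3685,0],
], roll=[-10.4,-20.7,-31,-41.3,-51.6,-62,-72.3,-82.6], claw=[0.085,0.085,0.085,0.085,0.085,0.085,0.085,0.085])

```text
clock: 3.08
position: [431.5, -8.5, 405.2]
ee_rot: [0.802, -0.598, 0.0, -0.0]
contact_force: [1.1, 1.7, 0.1]
gripper_width: 84.7
grasp_force: 0.0
```

Call:
carry_out([
  [0,0,0.1],
], roll=[0], claw=[0.085])

```text
clock: 3.2
position: [433.6, -6.9, 346.2]
ee_rot: [0.802, -0.597, 0.005, -0.006]
contact_force: [0.8, 1.1, -0.2]
gripper_width: 85.1
grasp_force: 0.0
```

Call:
carry_out([
  [0,0,0.0],
], roll=[0], claw=[0.085])

```text
clock: 3.32
position: [430.5, -9.6, 339.4]
ee_rot: [0.8, -0.599, -0.003, 0.004]
contact_force: [-0.4, -0.4, 0.6]
gripper_width: 84.9
grasp_force: 0.0
```

```bash
cat >> h.py <<'E'
def rectz(W,m,n):
    pts=W[m][:,:2].astype(np.float32)
    if len(pts)<10: print(n,'few');return
    r=cv2.minAreaRect(pts);print(n,len(pts),np.round(r[0],1),np.round(r[1],1),round(r[2],1),np.round(np.nanpercentile(W[m][:,2],[5,50,95]),1))
def pose(s):
    q=s['ee_rot'];x,y=q[0],q[1];print('tcp',np.round(s['position'],1),'xax',np.round([2*x*x-1,2*x*y],4),'yyaw',round(np.degrees(np.arctan2(2*y*y-1,2*x*y))%360,2),'q',np.round(q,3),'F',np.round(s['contact_force'],1),'w',round(s['gripper_width'],1))
def delta(s,xy,z_tcp,yaw):
    """tool-frame shift (m) to world TCP target and roll (deg) to tool-y yaw"""
    from scipy.spatial.transform import Rotation as R
    M=R.from_quat(s['ee_rot']).as_matrix()
    d=M.T@(np.array([*xy,z_tcp])-s['position'])/1000
    cur=np.degrees(np.arctan2(M[1,1],M[0,1]));r=-((yaw-cur+90)%180-90)
    print('slide',np.round(d,4),'roll',round(r,1))
E
python3 - <<'E'
from h import *
s=read_state();pose(s);p=get_image('wrist');save(p,'w2.png');T=wristT(s,p);W=cloud(p,T)
st=(abs(W[...,0]-433)<45)&(abs(W[...,1]+7)<45)
for a,b in [(10,25),(32,46),(55,63),(76,95)]: rectz(W,st&(W[...,2]>a)&(W[...,2]<b),a)
delta(s,(433.4,-6.6),72+154.7,16.7)
E
```

```text
tcp [430.5  -9.6 339.4] xax [ 0.2813 -0.9596] yyaw 196.34 q [ 0.8   -0.599 -0.003  0.004] F [-0.4 -0.4  0.6] w 84.9
10 622 [444.  -23.3] [65.4 28.3] 17.8 [13.8 19.8 21.5]
32 440 [443.  -25.8] [60.6 23. ] 17.4 [34.7 40.1 44.3]
55 138 [436.7  -6. ] [49.8 48.8] 17.1 [55.8 60.4 62.9]
76 2701 [436.9  -6.6] [60.1 30.8] 17.4 [78.4 85.7 88. ]
slide [-0.002  -0.0047  0.1127] roll -0.4
```

View pics/w2.png

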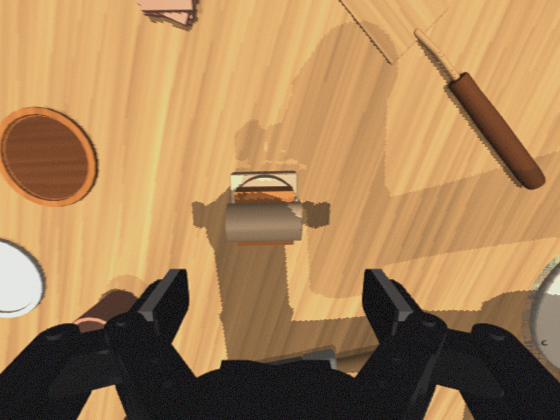

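The prop is at (264,222) and centred between the fingers. The arm was still settling, so I let it rest and measure again.

Call:
carry_out([
  [0,0,0],
  [0,0,0],
], roll=[0,0], claw=[0.085,0.085])

```text
clock: 3.62
position: [433.2, -9.0, 344.0]
ee_rot: [0.8, -0.599, 0.001, -0.002]
contact_force: [-0.2, 0.4, 0.7]
gripper_width: 85.3
grasp_force: 0.0
```

```bash
python3 - <<'E'
from h import *
s=read_state();pose(s);p=get_image('wrist');T=wristT(s,p);W=cloud(p,T)
st=(abs(W[...,0]-433)<45)&(abs(W[...,1]+7)<45)
for a,b in [(10,25),(32,46),(55,63),(76,95)]: rectz(W,st&(W[...,2]>a)&(W[...,2]<b),a)
delta(s,(435,-6.6),73+154.7,17)
E
```

```text
tcp [433.2  -9.  344. ] xax [ 0.2816 -0.9595] yyaw 196.35 q [ 0.8   -0.599  0.001 -0.002] F [-0.2  0.4  0.7] w 85.3
10 604 [444.  -23.9] [65.8 27.9] 18.8 [14.2 19.9 21.5]
32 429 [442.9 -25.9] [60.3 22.8] 17.3 [35.6 40.1 44.1]
55 151 [436.7  -7. ] [49.7 47.3] 18.0 [55.8 61.  63. ]
76 2611 [436.8  -6.4] [60.2 30.8] 17.4 [78.4 85.7 88.1]
slide [-0.0018 -0.002   0.1163] roll -0.6
```

Call:
carry_out([
  [-0.0015,-0.003,0.04],
  [-0.0015,-0.003,0.08],
  [-0.0015,-0.003,0.11],
  [-0.0015,-0.003,0.12],
  [-0.0015,-0.003,0.12],
  [-0.0015,-0.003,0.12],
], roll=[-0.8,-0.8,-0.8,-0.8,-0.8,-0.8], claw=[0.085,0.085,0.085,0.085,0.085,0.085])

```text
clock: 4.42
position: [435.6, -6.1, 223.5]
ee_rot: [0.805, -0.593, 0.001, -0.001]
contact_force: [0.3, -0.1, 0.1]
gripper_width: 85.0
grasp_force: 0.0
```

Call:
carry_out([
  [0,0,0],
  [0,0,0],
  [0,0,0],
  [0,0,0],
  [0,0,0],
  [0,0,0],
  [0,0,0],
  [0,0,0],
], roll=[0,0,0,0,0,0,0,0], claw=[0.07,0.062,0.058,0.055,0.05,0.05,0.05,0.05])

```text
clock: 5.42
position: [435.2, -6.1, 222.9]
ee_rot: [0.805, -0.593, 0.0, -0.0]
contact_force: [-1.4, 0.3, 7.3]
gripper_width: 59.6
grasp_force: 63.1
```

Call:
carry_out([
  [0,0,-0.02],
  [0,0,-0.08],
  [0,0,-0.12],
  [0,0,-0.12],
], roll=[0,0,0,0], claw=[0.05,0.05,0.05,0.05])

```text
clock: 5.92
position: [435.5, -6.0, 345.1]
ee_rot: [0.805, -0.593, 0.002, -0.003]
contact_force: [0.0, -1.0, -1.4]
gripper_width: 59.3
grasp_force: 65.2
```

```bash
python3 - <<'E'
from h import *
s=read_state();pose(s);p=get_image('wrist');T=wristT(s,p);save(p,'w3.png')
p=get_image('top');W=cloud(p)
st=(abs(W[...,0]-433)<45)&(abs(W[...,1]+7)<45)
for a,b in [(12,28),(32,46),(48,75)]: rectz(W,st&(W[...,2]>a)&(W[...,2]<b),a)
# board target: prop centre
c=np.array([501.7,-364.2]);ya=np.array([np.cos(np.radians(82.2)),np.sin(np.radians(82.2))])
print(c-10*ya);delta(s,c-10*ya,s['position'][2],-7.8)
E
```

```text
tcp [435.5  -6.  345.1] xax [ 0.2963 -0.9551] yyaw 197.24 q [ 0.805 -0.593  0.002 -0.003] F [ 0.  -1.  -1.4] w 59.3
12 45 [412.  -13.3] [18.7 65.6] 15.6 [15.6 19.1 22.7]
32 few
48 few
[ 500.34284428 -374.1074784 ]
slide [ 0.3707  0.0471 -0.0004] roll 25.0
```

View pics/w3.png

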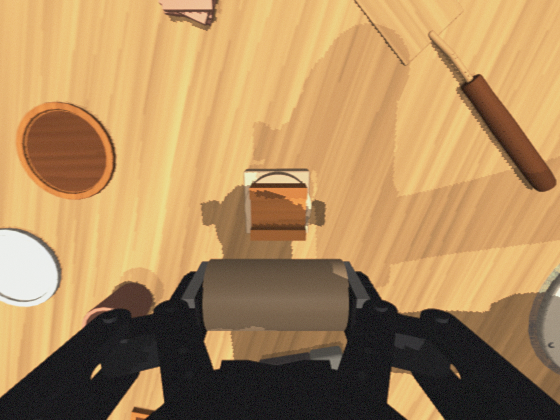

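The prop is held cleanly (202–350, 260–330) and the block, disc and tile remain stacked. Next, to the board.

Call:
carry_out([
  [0.053,0.007,0],
  [0.106,0.014,0],
  [0.159,0.021,0],
  [0.212,0.028,0],
  [0.265,0.035,0],
  [0.318,0.041,0],
  [0.3707,0.0471,0],
  [0.3707,0.0471,0],
], roll=[3.6,7.2,10.7,14.3,17.9,21.5,25,25], claw=[0.05,0.05,0.05,0.05,0.05,0.05,0.05,0.05])

```text
clock: 7.02
position: [499.5, -377.1, 338.2]
ee_rot: [-0.656, 0.755, 0.003, -0.001]
contact_force: [-0.3, 1.0, -2.0]
gripper_width: 59.1
grasp_force: 65.1
```

Call:
carry_out([
  [0,0,0.05],
  [0,0,0.1],
  [0,0,0.1],
  [0,0,0.1],
], roll=[0,0,0,0], claw=[0.05,0.05,0.05,0.05])

```text
clock: 7.52
position: [500.5, -374.0, 243.2]
ee_rot: [-0.658, 0.753, -0.001, -0.0]
contact_force: [0.8, -1.0, -0.1]
gripper_width: 58.7
grasp_force: 65.1
```

```bash
python3 - <<'E'
from h import *
s=read_state();pose(s);p=get_image('wrist');T=wristT(s,p);W=cloud(p,T);save(p,'w4.png')
t=cloud(p,np.array(p['T_tool_cam']))
u,v=np.meshgrid(range(560),range(420))
for n,m in {'prop':(u>215)&(u<335)&(v>255)&(v<330),'L':(u>180)&(u<203)&(v>255)&(v<300),'R':(u>352)&(u<380)&(v>255)&(v<300)}.items():
    m=m&(t[...,2]<185);q=t[m];print(n,len(q),'max z',np.round(np.nanpercentile(q[:,2],[2,50,98,99.8]),1) if len(q) else '','y',np.round(np.nanpercentile(q[:,1],[1,99]),1),'x',np.round(np.nanpercentile(q[:,0],[1,99]),1))
c=np.array([501.7,-364.2]);ya=np.array([np.cos(np.radians(82.2)),np.sin(np.radians(82.2))])
for z in (31.5,):
  m=(W[...,2]>z)&(W[...,2]<45)&(np.hypot(W[...,0]-495,W[...,1]+420)<60)
  k,l,a,_=cv2.connectedComponentsWithStats(m.astype(np.uint8))
  for i in range(1,k):
    if a[i,4]>100: rectz(W,l==i,'p')
delta(s,c-10*ya,173.9,-7.8)
E
```

```text
tcp [ 500.5 -374.   243.2] xax [-0.1337 -0.991 ] yyaw 172.31 q [-0.658  0.753 -0.001 -0.   ] F [ 0.8 -1.  -0.1] w 58.7
prop 8416 max z [135.1 138.2 153.7 155.7] y [-25.   23.6] x [-9.4 16.2]
L 627 max z [130.8 142.8 161.  163.1] y [-43.2 -29.9] x [ 5.9 11.1]
R 589 max z [130.1 142.  160.1 161.9] y [29.7 42.5] x [ 5.6 11.3]
p 4735 [ 492.9 -440.4] [27.2 60.2] 81.7 [32.4 36.7 38.7]
p 4043 [ 495.3 -408.1] [27.2 60.1] 82.1 [32.4 36.7 38.6]
slide [0.     0.0002 0.0693] roll 0.1
```

View pics/w4.png

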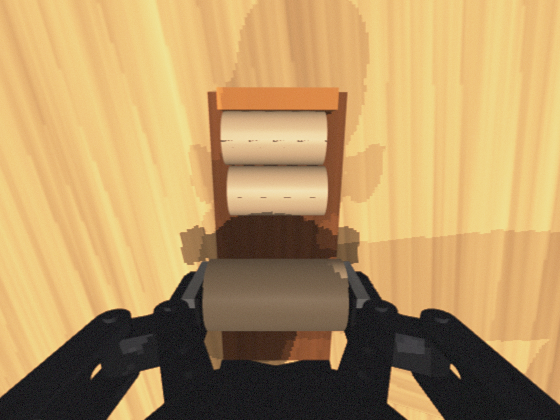

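Prop centred over the board, row props at (275,138) and (278,190). Fingertips reach 11 mm below the prop centre, so the board is clear.

Call:
carry_out([
  [0,0,0.03],
  [0,0,0.055],
  [0,0,0.064],
  [0,0,0.067],
  [0,0,0.069],
  [0,0,0.0695],
  [0,0,0.0695],
], roll=[0,0,0,0,0,0,0], claw=[0.05,0.05,0.05,0.05,0.05,0.05,0.05])

```text
clock: 8.45
position: [500.4, -374.5, 174.8]
ee_rot: [-0.658, 0.753, -0.001, 0.0]
contact_force: [-1.9, 2.0, 6.2]
gripper_width: 59.1
grasp_force: 68.4
```

Call:
carry_out([
  [0,0,0],
  [0,0,0],
  [0,0,0],
  [0,0,0],
  [0,0,0],
], roll=[0,0,0,0,0], claw=[0.06,0.062,0.065,0.07,0.075])

```text
clock: 9.07
position: [499.4, -374.2, 172.1]
ee_rot: [-0.657, 0.754, 0.001, -0.0]
contact_force: [0.3, 0.1, 0.6]
gripper_width: 75.3
grasp_force: 0.0
```

Call:
carry_out([
  [0,0,-0.015],
  [0,0,-0.05],
  [0,0,-0.1],
  [0,0,-0.15],
  [0,0,-0.17],
  [0,0,-0.17],
], roll=[0,0,0,0,0,0], claw=[0.075,0.085,0.085,0.085,0.085,0.085])

```text
clock: 9.82
position: [499.8, -374.3, 345.7]
ee_rot: [-0.658, 0.753, -0.003, 0.001]
contact_force: [0.7, 0.4, -0.2]
gripper_width: 85.2
grasp_force: 0.0
```

```bash
cat >> h.py <<'E'
def board(W,rad=75):
    c=np.array([501.7,-364.2]);a=np.radians(82.2);ya=np.array([np.cos(a),np.sin(a)]);xa=np.array([np.sin(a),-np.cos(a)])
    m=(W[...,2]>31.5)&(W[...,2]<45)&(np.hypot(W[...,0]-497,W[...,1]+400)<rad)
    k,l,st,_=cv2.connectedComponentsWithStats(m.astype(np.uint8))
    for i in range(1,k):
        if st[i,4]>100:
            r=cv2.minAreaRect(W[l==i][:,:2].astype(np.float32));d=np.array(r[0])-c;print('prop x,y board',np.round([d@xa,d@ya],1),np.round(r[1],1),round(r[2],1))
E
python3 - <<'E'
from h import *
s=read_state();pose(s);p=get_image('wrist');T=wristT(s,p);W=cloud(p,T);save(p,'w5.png')
board(W)
delta(s,(435.5,-6.3),s['position'][2],17.2)
E
```

```text
tcp [ 499.8 -374.3  345.7] xax [-0.1352 -0.9908] yyaw 172.23 q [-0.658  0.753 -0.003  0.001] F [ 0.7  0.4 -0.2] w 85.2
prop x,y board [  1.7 -77.1] [26.5 60.1] 82.2
prop x,y board [ -0.4 -44.2] [27.3 60.2] 83.1
prop x,y board [  1.1 -11. ] [26.5 59.9] 82.3
slide [-0.3559  0.1134 -0.0012] roll -25.0
```

All three props sit well: board y = -77, -44, -11, parallel. Back for the block.

Call:
carry_out([
  [-0.051,0.016,0],
  [-0.102,0.032,0],
  [-0.153,0.048,0],
  [-0.204,0.064,0],
  [-0.255,0.08,0],
  [-0.306,0.097,0],
  [-0.356,0.113,0],
  [-0.356,0.113,0],
], roll=[-3.6,-7.2,-10.7,-14.3,-17.9,-21.5,-25,-25], claw=[0.085,0.085,0.085,0.085,0.085,0.085,0.085,0.085])

```text
clock: 10.88
position: [435.0, -3.8, 341.6]
ee_rot: [0.807, -0.591, -0.001, 0.001]
contact_force: [-0.6, -0.3, 0.7]
gripper_width: 84.7
grasp_force: 0.0
```

Call:
carry_out([
  [0,0,0],
  [0,0,0],
], roll=[0,0], claw=[0.085,0.085])

```text
clock: 11.12
position: [436.0, -7.2, 342.1]
ee_rot: [0.804, -0.594, -0.0, 0.001]
contact_force: [0.1, -0.7, -0.1]
gripper_width: 85.0
grasp_force: 0.0
```

```bash
python3 - <<'E'
from h import *
s=read_state();pose(s);p=get_image('wrist');T=wristT(s,p);W=cloud(p,T);save(p,'w6.png')
st=(abs(W[...,0]-433)<45)&(abs(W[...,1]+7)<45)
for a,b in [(12,28),(32,46),(49,75),(58,75)]: rectz(W,st&(W[...,2]>a)&(W[...,2]<b),a)
delta(s,(435.5,-6.3),211,17.2)
E
```

```text
tcp [436.   -7.2 342.1] xax [ 0.2941 -0.9558] yyaw 197.1 q [ 0.804 -0.594 -0.     0.001] F [ 0.1 -0.7 -0.1] w 85.0
12 716 [438.   -5.6] [66.  65.6] 17.6 [17.1 19.9 22.1]
32 650 [439.5 -13.9] [63.7 47.8] 18.1 [36.5 40.  42.2]
49 3164 [436.7  -6.4] [50.1 48.1] 17.1 [53.1 55.6 64.9]
58 1480 [436.6  -6.4] [49.8 48.1] 17.1 [60.5 64.  65.2]
slide [-0.001  -0.      0.1311] roll -0.1
```

Call:
carry_out([
  [-0.0006,-0.0008,0.05],
  [-0.0006,-0.0008,0.1],
  [-0.0006,-0.0008,0.125],
  [-0.0006,-0.0008,0.13],
  [-0.0006,-0.0008,0.131],
  [-0.0006,-0.0008,0.131],
], roll=[-0.1,-0.1,-0.1,-0.1,-0.1,-0.1], claw=[0.085,0.085,0.085,0.085,0.085,0.085])

```text
clock: 11.92
position: [437.0, -5.5, 212.7]
ee_rot: [0.805, -0.593, 0.001, -0.001]
contact_force: [-0.3, 0.0, 0.8]
gripper_width: 84.7
grasp_force: 0.0
```

Call:
carry_out([
  [0,0,0],
  [0,0,0],
  [0,0,0],
  [0,0,0],
  [0,0,0],
  [0,0,0],
  [0,0,0],
  [0,0,0],
], roll=[0,0,0,0,0,0,0,0], claw=[0.07,0.06,0.055,0.05,0.047,0.043,0.04,0.04])

```text
clock: 12.92
position: [436.3, -5.4, 212.2]
ee_rot: [0.806, -0.592, -0.0, 0.0]
contact_force: [-2.7, 0.8, 6.8]
gripper_width: 48.5
grasp_force: 61.9
```

Call:
carry_out([
  [0,0,-0.02],
  [0,0,-0.07],
  [0,0,-0.12],
  [0,0,-0.12],
  [0,0,-0.12],
], roll=[0,0,0,0,0], claw=[0.04,0.04,0.04,0.04,0.04])

```text
clock: 13.55
position: [435.8, -5.6, 330.9]
ee_rot: [0.805, -0.593, -0.001, 0.0]
contact_force: [-1.0, -0.2, -1.1]
gripper_width: 48.8
grasp_force: 62.8
```

```bash
python3 - <<'E'
from h import *
s=read_state();pose(s);p=get_image('wrist');T=wristT(s,p);W=cloud(p,T);save(p,'w7.png')
t=cloud(p,np.array(p['T_tool_cam']))
st=(abs(W[...,0]-433)<50)&(abs(W[...,1]+7)<50)
for a,b in [(12,28),(32,46),(49,75)]: rectz(W,st&(W[...,2]>a)&(W[...,2]<b),a)
u,v=np.meshgrid(range(560),range(420));m=(abs(t[...,0])<30)&(abs(t[...,1])<24)&(t[...,2]<185)&(t[...,2]>120)
q=t[m];print(len(q),np.round(np.nanpercentile(q,[1,50,99],axis=0),1))
c=np.array([501.7,-364.2]);a=np.radians(82.2);delta(s,c+31*np.array([np.cos(a),np.sin(a)]),s['position'][2],-7.8)
E
```

```text
tcp [435.8  -5.6 330.9] xax [ 0.2972 -0.9548] yyaw 197.29 q [ 0.805 -0.593 -0.001  0.   ] F [-1.  -0.2 -1.1] w 48.8
12 735 [439.8 -10.2] [65.9 56.2] 16.9 [13.7 19.9 22.8]
32 3178 [439.2 -13.4] [63.1 48.8] 16.3 [38.9 40.1 41.2]
49 few
12211 [[-22.4 -23.5 135.2]
 [  1.7   1.3 154. ]
 [ 25.   23.7 170.7]]
slide [ 3.339e-01  3.050e-02 -2.000e-04] roll 25.1
```

View pics/w7.png

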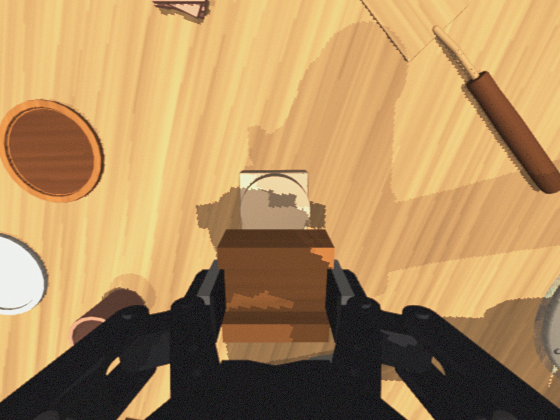

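Block held level (218–333, 230–342); the disc and tile are undisturbed beneath.

Call:
carry_out([
  [0.048,0.004,0],
  [0.096,0.009,0],
  [0.144,0.013,0],
  [0.192,0.018,0],
  [0.24,0.022,0],
  [0.288,0.026,0],
  [0.334,0.0305,0],
  [0.334,0.0305,0],
], roll=[3.6,7.2,10.7,14.3,17.9,21.5,25.1,25.1], claw=[0.04,0.04,0.04,0.04,0.04,0.04,0.04,0.04])

```text
clock: 14.6
position: [506.8, -335.9, 328.3]
ee_rot: [-0.656, 0.755, 0.002, -0.001]
contact_force: [-0.2, 0.6, -1.6]
gripper_width: 48.6
grasp_force: 62.7
```

Call:
carry_out([
  [0,0,0.05],
  [0,0,0.1],
  [0,0,0.1],
  [0,0,0.1],
], roll=[0,0,0,0], claw=[0.04,0.04,0.04,0.04])

```text
clock: 15.1
position: [507.7, -333.2, 232.7]
ee_rot: [-0.658, 0.753, -0.001, -0.0]
contact_force: [0.7, -0.7, 0.4]
gripper_width: 48.3
grasp_force: 62.9
```

```bash
python3 - <<'E'
from h import *
s=read_state();pose(s);p=get_image('wrist');T=wristT(s,p);W=cloud(p,T);save(p,'w8.png');board(W)
c=np.array([501.7,-364.2]);a=np.radians(82.2);delta(s,c+31*np.array([np.cos(a),np.sin(a)]),179,-7.8)
E
```

```text
tcp [ 507.7 -333.2  232.7] xax [-0.1337 -0.991 ] yyaw 172.31 q [-0.658  0.753 -0.001 -0.   ] F [ 0.7 -0.7  0.4] w 48.3
prop x,y board [  1.6 -76.5] [26.9 60.4] 82.2
prop x,y board [ -0.4 -44.2] [27.  60.2] 82.2
prop x,y board [  0.9 -10.7] [26.9 60.2] 82.2
slide [0.0005 0.0018 0.0537] roll 0.1
```

Call:
carry_out([
  [0,0.0015,0.025],
  [0,0.0015,0.042],
  [0,0.0015,0.049],
  [0,0.0015,0.052],
  [0,0.0015,0.054],
  [0,0.0015,0.0545],
  [0,0.0015,0.0545],
], roll=[0,0,0,0,0,0,0], claw=[0.04,0.04,0.04,0.04,0.04,0.04,0.04])

```text
clock: 16.02
position: [505.7, -333.2, 178.3]
ee_rot: [-0.658, 0.753, -0.001, 0.0]
contact_force: [-0.4, 0.7, 4.8]
gripper_width: 48.0
grasp_force: 63.6
```

Call:
carry_out([
  [0,0,0],
  [0,0,0],
  [0,0,0],
  [0,0,0],
  [0,0,0],
], roll=[0,0,0,0,0], claw=[0.05,0.053,0.058,0.065,0.075])

```text
clock: 16.65
position: [505.4, -333.2, 177.1]
ee_rot: [-0.658, 0.753, 0.0, -0.0]
contact_force: [-0.6, -0.2, 0.3]
gripper_width: 75.0
grasp_force: 0.0
```

Call:
carry_out([
  [0,0,-0.02],
  [0,0,-0.06],
  [0,0,-0.12],
  [0,0,-0.16],
  [0,0,-0.16],
  [0,0,-0.16],
], roll=[0,0,0,0,0,0], claw=[0.08,0.085,0.085,0.085,0.085,0.085])

```text
clock: 17.4
position: [505.0, -332.9, 336.7]
ee_rot: [-0.657, 0.754, 0.001, 0.0]
contact_force: [0.4, 0.1, -0.3]
gripper_width: 85.0
grasp_force: 0.0
```

```bash
python3 - <<'E'
from h import *
s=read_state();pose(s);p=get_image('wrist');T=wristT(s,p);W=cloud(p,T);save(p,'w9.png');board(W)
c=np.array([501.7,-364.2]);a=np.radians(82.2);ya=np.array([np.cos(a),np.sin(a)]);xa=np.array([np.sin(a),-np.cos(a)])
m=(W[...,2]>16)&(W[...,2]<36)&(np.hypot(W[...,0]-506,W[...,1]+333)<45)&(((W[...,:2]-c)@ya)>6)
r=cv2.minAreaRect(W[m][:,:2].astype(np.float32));d=np.array(r[0])-c;print('chock',np.round([d@xa,d@ya],1),np.round(r[1],1),r[2],np.nanpercentile(W[m][:,2],[5,50,95]))
delta(s,(437,-6.5),s['position'][2],17.2)
E
```

```text
tcp [ 505.  -332.9  336.7] xax [-0.1357 -0.9908] yyaw 172.2 q [-0.657  0.754  0.001  0.   ] F [ 0.4  0.1 -0.3] w 85.0
prop x,y board [  1.9 -76.5] [27.2 60.1] 83.0
prop x,y board [ -0.4 -44.1] [26.8 60.3] 82.1
prop x,y board [  1.  -10.3] [27.1 60.2] 82.1
chock [ 0.5 30.8] [48.8 50. ] 82.11347198486328 [19.2145476  21.78827192 30.99313184]
slide [-3.142e-01  1.116e-01  3.000e-04] roll -25.0
```

View pics/w9.png

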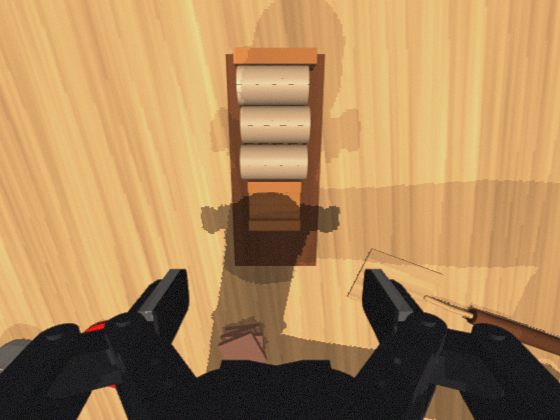

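The row is complete: block upright at board y ≈ 31, about 4 mm of play. Next the disc.

Call:
carry_out([
  [-0.045,0.016,0],
  [-0.09,0.032,0],
  [-0.135,0.048,0],
  [-0.18,0.064,0],
  [-0.225,0.08,0],
  [-0.27,0.096,0],
  [-0.314,0.1116,0],
  [-0.314,0.1116,0],
], roll=[-3.6,-7.2,-10.7,-14.3,-17.9,-21.5,-25,-25], claw=[0.085,0.085,0.085,0.085,0.085,0.085,0.085,0.085])

```text
clock: 18.45
position: [436.6, -4.9, 336.2]
ee_rot: [0.807, -0.591, -0.001, 0.001]
contact_force: [0.8, -0.3, 0.1]
gripper_width: 85.1
grasp_force: 0.0
```

Call:
carry_out([
  [0,0,0],
  [0,0,0],
  [0,0,0],
], roll=[0,0,0], claw=[0.085,0.085,0.085])

```text
clock: 18.82
position: [437.4, -7.8, 336.9]
ee_rot: [0.804, -0.594, -0.0, 0.0]
contact_force: [-0.0, -0.6, -0.1]
gripper_width: 85.2
grasp_force: 0.0
```

```bash
python3 - <<'E'
from h import *
s=read_state();pose(s);p=get_image('wrist');T=wristT(s,p);W=cloud(p,T);save(p,'w10.png')
st=(abs(W[...,0]-437)<55)&(abs(W[...,1]+7)<55)
rectz(W,st&(W[...,2]>12)&(W[...,2]<28),'tile')
m=st&(W[...,2]>36)&(W[...,2]<46);rectz(W,m,'disc');c,r=cv2.minEnclosingCircle(W[m][:,:2].astype(np.float32));print(c,r)
delta(s,c,189.5,17.2)
E
```

```text
tcp [437.4  -7.8 336.9] xax [ 0.2942 -0.9557] yyaw 197.11 q [ 0.804 -0.594 -0.     0.   ] F [-0.  -0.6 -0.1] w 85.2
tile 845 [438.   -5.3] [66.  66.1] 17.8 [15.1 19.9 21.9]
disc 3580 [437.1  -6.4] [63.5 63.1] 17.7 [38.9 40.1 41.2]
(436.95166015625, -6.1699419021606445) 32.06446838378906
slide [-1.700e-03 -1.000e-04  1.474e-01] roll -0.1
```

Call:
carry_out([
  [-0.0015,0,0.05],
  [-0.0015,0,0.1],
  [-0.0015,0,0.135],
  [-0.0015,0,0.145],
  [-0.0015,0,0.147],
  [-0.0015,0,0.147],
  [-0.0015,0,0.147],
], roll=[0,0,0,0,0,0,0], claw=[0.085,0.085,0.085,0.085,0.085,0.085,0.085])

```text
clock: 19.75
position: [437.3, -5.4, 191.4]
ee_rot: [0.805, -0.593, 0.001, -0.001]
contact_force: [0.0, 0.3, 0.3]
gripper_width: 85.0
grasp_force: 0.0
```

Call:
carry_out([
  [0,0,0],
  [0,0,0],
  [0,0,0],
  [0,0,0],
  [0,0,0],
  [0,0,0],
  [0,0,0],
  [0,0,0],
], roll=[0,0,0,0,0,0,0,0], claw=[0.075,0.07,0.067,0.064,0.06,0.057,0.055,0.055])

```text
clock: 20.75
position: [436.6, -5.5, 190.8]
ee_rot: [0.805, -0.593, -0.0, 0.0]
contact_force: [-2.6, -0.3, 8.2]
gripper_width: 62.3
grasp_force: 64.0
```

Call:
carry_out([
  [0,0,-0.015],
  [0,0,-0.06],
  [0,0,-0.12],
  [0,0,-0.14],
  [0,0,-0.14],
  [0,0,-0.14],
], roll=[0,0,0,0,0,0], claw=[0.055,0.055,0.055,0.055,0.055,0.055])

```text
clock: 21.5
position: [436.2, -5.7, 328.7]
ee_rot: [0.805, -0.593, -0.001, 0.001]
contact_force: [0.8, 1.1, -1.4]
gripper_width: 62.1
grasp_force: 66.1
```

```bash
python3 - <<'E'
from h import *
s=read_state();pose(s);p=get_image('wrist');T=wristT(s,p);W=cloud(p,T);save(p,'w11.png');t=cloud(p,np.array(p['T_tool_cam']))
st=(abs(W[...,0]-437)<55)&(abs(W[...,1]+7)<55)
rectz(W,st&(W[...,2]>12)&(W[...,2]<28),'tile')
m=(abs(t[...,1])<20)&(abs(t[...,0])<40)&(t[...,2]>120)&(t[...,2]<200);q=t[m];print(np.round(np.nanpercentile(q,[1,50,99],axis=0),1))
hsv=cv2.cvtColor(p['img'],cv2.COLOR_RGB2HSV)
m=(np.hypot(W[...,0]-652,W[...,1]-13)<65)&(W[...,2]>2.5)&(W[...,2]<14)
m=cv2.morphologyEx(m.astype(np.uint8),cv2.MORPH_OPEN,np.ones((3,3)));k,l,a,_=cv2.connectedComponentsWithStats(m);i=1+a[1:,4].argmax()
rectz(W,l==i,'tray');c,r=cv2.minEnclosingCircle(W[l==i][:,:2].astype(np.float32));print(c,r)
delta(s,c,s['position'][2],17.2)
E
```

```text
tcp [436.2  -5.7 328.7] xax [ 0.2956 -0.9553] yyaw 197.19 q [ 0.805 -0.593 -0.001  0.001] F [ 0.8  1.1 -1.4] w 62.1
tile 3193 [440.2 -12.8] [66.  50.4] 17.6 [18.7 20.  21.2]
[[-28.7 -19.5 149.5]
 [  6.5  -0.  150.8]
 [ 32.4  19.5 167.2]]
tray 8404 [656.4  11.1] [93.7 97. ] 2.1 [3.5 5.  8.8]
(658.0834350585938, 11.849096298217773) 49.3220329284668
slide [ 0.0489 -0.2172 -0.0007] roll -0.0
```

View pics/w11.png

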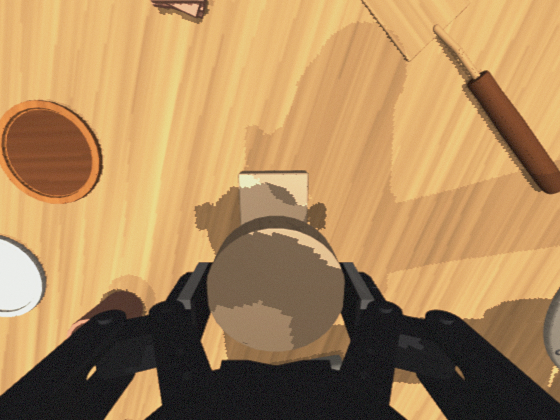

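Disc held flat (208–345, 215–350). The wooden tray is at (50,150) in this view, centre ≈ (657,11.5).

Call:
carry_out([
  [0.01,-0.043,0],
  [0.02,-0.086,0],
  [0.03,-0.13,0],
  [0.04,-0.173,0],
  [0.049,-0.216,0],
  [0.049,-0.216,0.05],
  [0.049,-0.216,0.09],
  [0.049,-0.216,0.09],
], roll=[0,0,0,0,0,0,0,0], claw=[0.055,0.055,0.055,0.055,0.055,0.055,0.055,0.055])

```text
clock: 22.55
position: [656.0, 11.3, 234.0]
ee_rot: [0.805, -0.594, -0.004, 0.005]
contact_force: [1.0, 0.3, -1.7]
gripper_width: 61.5
grasp_force: 66.1
```

Call:
carry_out([
  [0,0,0],
  [0,0,0],
], roll=[0,0], claw=[0.055,0.055])

```text
clock: 22.8
position: [658.4, 11.9, 242.4]
ee_rot: [0.805, -0.593, 0.001, -0.001]
contact_force: [0.3, -0.9, -0.9]
gripper_width: 61.7
grasp_force: 66.1
```

```bash
python3 - <<'E'
from h import *
s=read_state();pose(s);p=get_image('wrist');T=wristT(s,p);W=cloud(p,T);save(p,'w12.png')
m=(np.hypot(W[...,0]-657,W[...,1]-12)<60)&(W[...,2]>2.5)&(W[...,2]<14)
print(m.sum());P=W[m&(W[...,2]>6.3)][:,:2]
from scipy.optimize import least_squares
r=least_squares(lambda c:np.hypot(P[:,0]-c[0],P[:,1]-c[1])-45.5,[657,12],loss='soft_l1');print('rim fit',r.x,len(P))
delta(s,r.x,175.5,17.2)
E
```

```text
tcp [658.4  11.9 242.4] xax [ 0.2966 -0.955 ] yyaw 197.25 q [ 0.805 -0.593  0.001 -0.001] F [ 0.3 -0.9 -0.9] w 61.7
6603
rim fit [658.71040342  12.06691937] 2256
slide [-0.0001 -0.0001  0.0669] roll 0.1
```

View pics/w12.png

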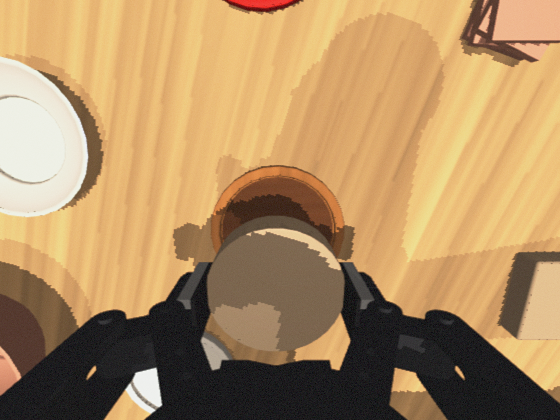

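The disc is over the wooden tray (280,215), with red above and white below in view. Lowering.

Call:
carry_out([
  [0,0,0.03],
  [0,0,0.052],
  [0,0,0.06],
  [0,0,0.064],
  [0,0,0.0665],
  [0,0,0.0665],
], roll=[0,0,0,0,0,0], claw=[0.055,0.055,0.055,0.055,0.055,0.055])

```text
clock: 23.6
position: [658.2, 11.8, 175.0]
ee_rot: [0.805, -0.593, 0.001, -0.001]
contact_force: [-0.0, -0.2, 0.8]
gripper_width: 62.1
grasp_force: 66.1
```

Call:
carry_out([
  [0,0,0],
  [0,0,0],
  [0,0,0],
  [0,0,0],
  [0,0,0],
], roll=[0,0,0,0,0], claw=[0.063,0.066,0.07,0.078,0.085])

```text
clock: 24.22
position: [657.7, 11.6, 173.7]
ee_rot: [0.805, -0.593, -0.0, 0.0]
contact_force: [0.1, -0.1, -0.2]
gripper_width: 85.0
grasp_force: 0.0
```

Call:
carry_out([
  [0,0,-0.02],
  [0,0,-0.06],
  [0,0,-0.12],
  [0,0,-0.16],
  [0,0,-0.16],
  [0,0,-0.16],
], roll=[0,0,0,0,0,0], claw=[0.085,0.085,0.085,0.085,0.085,0.085])

```text
clock: 24.98
position: [657.2, 11.6, 333.1]
ee_rot: [0.805, -0.593, -0.001, 0.0]
contact_force: [-0.1, -0.5, -0.5]
gripper_width: 84.6
grasp_force: 0.0
```

```bash
python3 - <<'E'
from h import *
s=read_state();pose(s);p=get_image('wrist');T=wristT(s,p);W=cloud(p,T);save(p,'w13.png')
m=(np.hypot(W[...,0]-658,W[...,1]-12)<50)&(W[...,2]>19)&(W[...,2]<40);rectz(W,m,'disc')
c,r=cv2.minEnclosingCircle(W[m][:,:2].astype(np.float32));print(c,r)
A=np.c_[W[m][:,:2]-c,np.ones(m.sum())];print(np.linalg.lstsq(A,W[m][:,2],rcond=None)[0])
delta(s,(437.2,-6),s['position'][2],17.6)
E
```

```text
tcp [657.2  11.6 333.1] xax [ 0.2958 -0.9552] yyaw 197.21 q [ 0.805 -0.593 -0.001  0.   ] F [-0.1 -0.5 -0.5] w 84.6
disc 3330 [658.9  11. ] [63.  63.4] 15.4 [22.9 24.1 25.2]
(659.141845703125, 11.298837661743164) 31.96523094177246
[1.16001508e-03 2.29848245e-03 2.40945344e+01]
slide [-0.0482  0.2154  0.0003] roll -0.4
```

Disc lies flat in its tray. Now the tile.

Call:
carry_out([
  [-0.01,0.043,0],
  [-0.02,0.086,0],
  [-0.029,0.129,0],
  [-0.039,0.172,0],
  [-0.048,0.2154,0],
  [-0.048,0.2154,0],
  [-0.048,0.2154,0],
  [-0.048,0.2154,0],
], roll=[-0.4,-0.4,-0.4,-0.4,-0.4,-0.4,-0.4,-0.4], claw=[0.085,0.085,0.085,0.085,0.085,0.085,0.085,0.085])

```text
clock: 26.02
position: [438.7, -6.0, 333.3]
ee_rot: [0.807, -0.59, -0.0, 0.0]
contact_force: [-0.7, -0.4, -0.0]
gripper_width: 84.9
grasp_force: 0.0
```

```bash
python3 - <<'E'
from h import *
s=read_state();pose(s);p=get_image('wrist');T=wristT(s,p);W=cloud(p,T);save(p,'w14.png')
m=(abs(W[...,0]-437)<55)&(abs(W[...,1]+7)<55)&(W[...,2]>12)&(W[...,2]<28);rectz(W,m,'tile')
r=cv2.minAreaRect(W[m][:,:2].astype(np.float32));delta(s,r[0],170,r[2])
E
```

```text
tcp [438.7  -6.  333.3] xax [ 0.3027 -0.9531] yyaw 197.62 q [ 0.807 -0.59  -0.     0.   ] F [-0.7 -0.4 -0. ] w 84.9
tile 4340 [438.1  -5.8] [66.1 65.2] 17.7 [18.7 20.1 21.2]
slide [-0.0005  0.0005  0.1633] roll -0.1
```

Call:
carry_out([
  [0,0.0005,0.06],
  [0,0.0005,0.115],
  [0,0.0005,0.15],
  [0,0.0005,0.16],
  [0,0.0005,0.163],
  [0,0.0005,0.163],
  [0,0.0005,0.163],
], roll=[0,0,0,0,0,0,0], claw=[0.085,0.085,0.085,0.085,0.085,0.085,0.085])

```text
clock: 26.95
position: [437.7, -6.3, 171.9]
ee_rot: [0.807, -0.59, 0.001, -0.001]
contact_force: [0.1, -0.5, -0.4]
gripper_width: 84.8
grasp_force: 0.0
```

Call:
carry_out([
  [0,0,0],
  [0,0,0],
  [0,0,0],
  [0,0,0],
  [0,0,0],
  [0,0,0],
  [0,0,0],
  [0,0,0],
], roll=[0,0,0,0,0,0,0,0], claw=[0.075,0.07,0.067,0.064,0.06,0.057,0.055,0.055])

```text
clock: 27.95
position: [437.4, -6.3, 171.4]
ee_rot: [0.807, -0.59, 0.0, -0.0]
contact_force: [-1.5, -0.6, 6.8]
gripper_width: 65.1
grasp_force: 64.4
```

Call:
carry_out([
  [0,0,-0.015],
  [0,0,-0.06],
  [0,0,-0.12],
  [0,0,-0.16],
  [0,0,-0.16],
  [0,0,-0.16],
], roll=[0,0,0,0,0,0], claw=[0.055,0.055,0.055,0.055,0.055,0.055])

```text
clock: 28.7
position: [436.4, -6.6, 329.6]
ee_rot: [0.807, -0.591, -0.001, 0.001]
contact_force: [0.2, 0.4, -3.1]
gripper_width: 65.0
grasp_force: 68.2
```

```bash
python3 - <<'E'
from h import *
s=read_state();pose(s);p=get_image('wrist');T=wristT(s,p);save(p,'w15.png');t=cloud(p,np.array(p['T_tool_cam']))
m=(abs(t[...,1])<20)&(abs(t[...,0])<40)&(t[...,2]>120)&(t[...,2]<200);q=t[m];print(np.round(np.nanpercentile(q,[1,50,99],axis=0),1))
delta(s,(485,379),s['position'][2],1.7)
E
```

```text
tcp [436.4  -6.6 329.6] xax [ 0.3021 -0.9533] yyaw 197.58 q [ 0.807 -0.591 -0.001  0.001] F [ 0.2  0.4 -3.1] w 65.0
[[-32.  -19.6 150.1]
 [  5.9  -0.  151.4]
 [ 32.1  19.6 167. ]]
slide [-3.529e-01 -1.629e-01 -1.000e-04] roll 15.9
```

Call:
carry_out([
  [-0.051,-0.023,0],
  [-0.101,-0.047,0],
  [-0.151,-0.07,0],
  [-0.202,-0.093,0],
  [-0.252,-0.116,0],
  [-0.303,-0.14,0],
  [-0.353,-0.163,0],
  [-0.353,-0.163,0],
], roll=[2.3,4.6,6.8,9.1,11.4,13.6,15.9,15.9], claw=[0.055,0.055,0.055,0.055,0.055,0.055,0.055,0.055])

```text
clock: 29.75
position: [485.6, 382.7, 327.1]
ee_rot: [0.719, -0.695, 0.0, 0.002]
contact_force: [-0.3, -0.2, -2.1]
gripper_width: 64.7
grasp_force: 68.1
```

Call:
carry_out([
  [0,0,0.05],
  [0,0,0.08],
  [0,0,0.08],
  [0,0,0.08],
], roll=[0,0,0,0], claw=[0.055,0.055,0.055,0.055])

```text
clock: 30.25
position: [486.2, 379.3, 251.2]
ee_rot: [0.718, -0.696, 0.0, -0.0]
contact_force: [0.2, 0.7, -1.0]
gripper_width: 64.2
grasp_force: 68.1
```

```bash
python3 - <<'E'
from h import *
s=read_state();pose(s);p=get_image('wrist');T=wristT(s,p);W=cloud(p,T);save(p,'w16.png')
m=(np.hypot(W[...,0]-485,W[...,1]-379)<85)&(W[...,2]>2.5)&(W[...,2]<14)
m=cv2.morphologyEx(m.astype(np.uint8),cv2.MORPH_OPEN,np.ones((3,3)))>0;rectz(W,m,'tray')
r=cv2.minAreaRect(W[m][:,:2].astype(np.float32));delta(s,r[0],176.5,r[2])
E
```

```text
tcp [486.2 379.3 251.2] xax [ 0.0302 -0.9995] yyaw 181.73 q [ 0.718 -0.696  0.    -0.   ] F [ 0.2  0.7 -1. ] w 64.2
tray 7696 [486.6 350.5] [100.3  43.7] 3.2 [3.2 4.5 8.8]
slide [0.0288 0.0005 0.0747] roll -1.4
```

View pics/w16.png

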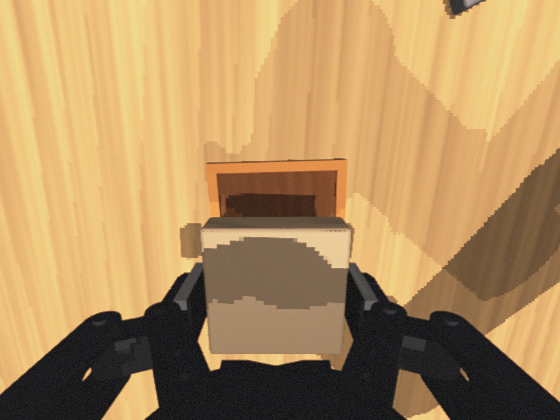

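The tile is over the square tray; the tray's visible edge (207–346, 160) puts its centre at (485,378.6). Lowering.

Call:
carry_out([
  [0.0007,0.001,0.04],
  [0.0007,0.001,0.06],
  [0.0007,0.001,0.069],
  [0.0007,0.001,0.073],
  [0.0007,0.001,0.0755],
  [0.0007,0.001,0.0755],
], roll=[-1.4,-1.4,-1.4,-1.4,-1.4,-1.4], claw=[0.055,0.055,0.055,0.055,0.055,0.055])

```text
clock: 31.05
position: [484.9, 378.8, 175.9]
ee_rot: [0.726, -0.688, -0.0, -0.001]
contact_force: [0.3, 0.4, -2.6]
gripper_width: 64.6
grasp_force: 68.1
```

Call:
carry_out([
  [0,0,0],
  [0,0,0],
  [0,0,0],
  [0,0,0],
  [0,0,0],
], roll=[0,0,0,0,0], claw=[0.065,0.068,0.072,0.078,0.085])

```text
clock: 31.68
position: [484.8, 378.7, 175.4]
ee_rot: [0.726, -0.688, 0.0, -0.0]
contact_force: [0.1, -0.6, 0.9]
gripper_width: 84.7
grasp_force: 0.0
```

Call:
carry_out([
  [0,0,-0.02],
  [0,0,-0.06],
  [0,0,-0.12],
  [0,0,-0.16],
  [0,0,-0.16],
  [0,0,-0.16],
], roll=[0,0,0,0,0,0], claw=[0.085,0.085,0.085,0.085,0.085,0.085])

```text
clock: 32.42
position: [484.4, 378.3, 334.7]
ee_rot: [0.726, -0.688, -0.0, 0.001]
contact_force: [0.6, 0.1, 0.5]
gripper_width: 85.1
grasp_force: 0.0
```

```bash
python3 - <<'E'
from h import *
s=read_state();pose(s);p=get_image('wrist');T=wristT(s,p);W=cloud(p,T);save(p,'w17.png')
m=(np.hypot(W[...,0]-485,W[...,1]-379)<55)&(W[...,2]>18)&(W[...,2]<40);rectz(W,m,'tile')
A=np.c_[W[m][:,:2]-[485,379],np.ones(m.sum())];print(np.linalg.lstsq(A,W[m][:,2],rcond=None)[0])
m=(np.hypot(W[...,0]-485,W[...,1]-379)<80)&(W[...,2]>3);m=cv2.morphologyEx(m.astype(np.uint8),cv2.MORPH_OPEN,np.ones((3,3)))>0;rectz(W,m,'tray')
p=get_image('top');save(p,'top2.png');W=cloud(p);board(W);rectz(W,(abs(W[...,0]-561)<50)&(abs(W[...,1]-163)<50)&(W[...,2]>40),'cup')
E
```

```text
tcp [484.4 378.3 334.7] xax [ 0.0541 -0.9985] yyaw 183.1 q [ 0.726 -0.688 -0.     0.001] F [0.6 0.1 0.5] w 85.1
tile 4444 [485.5 379.9] [66.1 65.9] 3.1 [22.8 24.1 25.2]
[6.89221125e-04 2.30597739e-03 2.40457230e+01]
tray 54459 [484.8 378.8] [149.  100.4] 3.2 [  7.6 233.7 255.5]
prop x,y board [ -1.8 -10.4] [28.6 60.1] 82.1
prop x,y board [ -2.6 -44.3] [27.5 60.4] 82.5
prop x,y board [ -0.5 -78.5] [32.7 60.4] 83.7
cup 115 [561.8 161.7] [52.  51.1] 4.6 [42.7 58.1 62.3]
```

View pics/top2.png

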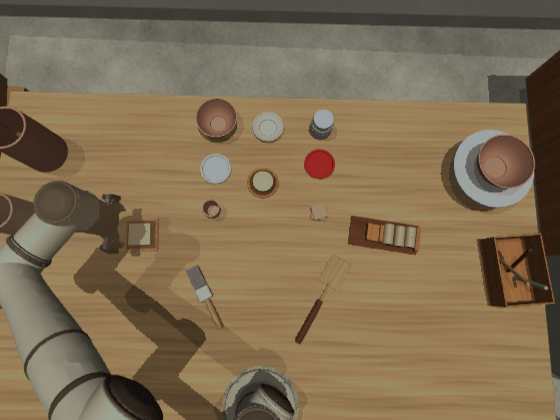

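The final top view shows the row and block at (392,234), the disc in the wooden tray (263,182), the tile in the square tray (141,235), and the cup unmoved at (212,210).

```bash
python3 -c "
from bench import *
print(job_done())"
```

```text
the job is handed in; nothing more can be done
None
```

I handed the job in at about 32 s of robot time: three props and the upright block are in a row against the stop (about 4 mm of play), both shelves lie flat in their own trays, everything is released, and the cup is where it stood; the hand-in returned no verdict.

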